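Seat the end cap and close its keeper

ROBOT

A 6-joint arm with a two-finger parallel gripper is mounted at the origin on the work surface. World frame = base frame: x ahead of the robot, y to its left, z up, the work surface at z = 0. Lengths are in mm, angles in rad, forces in N, time in s.
With the tool pointing down it reaches from about 250 to 850 mm from the base axis. Payload 12.5 kg.
Tool frame: the origin (TCP) lies on the centre line of the jaws, within the pads' length; the fingertips stand 25 mm ahead of it and the grasp point (between the pads) lies 6 mm ahead of it; z points along the fingers, y is the direction in which the jaws open and shut (so a half turn about z gives the same grasp; the last joint's range is limited). The gripper opens to 93 mm and grips with 3 to 60 N. Pads are 15 mm wide; open, the fingers measure 128 mm over their backs; the gripper's body (75 mm by 188 mm) begins 65 mm behind the grasp point.
Start: joints at [-1.315, 0.351, 1.652, -0, 1.139, -0.085], TCP at [183.851, -518.347, 243.633] pointing down, gripper open.
Joint ranges: [-2.75, 2.75], [-0.79, 2.1], [0.01, 2.65], [-1.57, 4.71], [0.07, 3.14], [-2.87, 2.87]. Speed limits (rad/s): [2.22, 2.22, 2.79, 3.14, 3.14, 3.14].

INTERFACE

Orientations are given as [roll, pitch, yaw] about the fixed x, y, z axes, in that order (R = Rz(yaw) Ry(pitch) Rx(roll)).
In Python, from cell import ctrl gives the robot as it stands.
- The arm moves only by the tool arm_command, never from a script. Its argument "deltas" is text: rows parted by semicolons, each of 7 numbers parted by spaces: the shift along the tool's x, y, z in m, then the turn, a rotation vector about the tool's x, y, z in rad, then the closure, from 0 (fully open) to 1 (shut). In form: x y z wx wy wz grip; .... A call has exactly 10 rows; each row is the pose to reach, as a shift and turn from the pose commanded when the call began, along the tool's axes at that moment; what a row does not reach only later rows make up. A row lasts 1/8 s, in which the tool goes at most 62.5 mm and 10.7 degrees, less where a joint would pass 70% of its speed; a pose out of reach is approached as far as the arm can. A call with a gripper value outside its range is refused whole. The fingers move at their own pace and stop on an object; the grip force is fixed at half the most. Time passes only in rows, so rows that repeat a pose let the fingers close, or fill a call up. It gives the time, the measured TCP pose, the force and the opening at its end, in the units of the state.
- ctrl.read_state(): the state, without advancing time (a new reading comes with each control period).
- ctrl.grab_frame(name): name is "side" or "top" or "wrist"; returns the picture (480x640x3 uint8, red, green, blue); there is no depth.
- ctrl.get_calibration(name): a dict with "vfov" (degrees; the focal length in pixels is half the picture's height over the tangent of half this angle, whatever the lens; pixels are square), "cx", "cy" (the principal point, pixels), "k1" (the pictures are not rectified: a ray, as slopes to the right and down, at radius r is drawn at 1 + k1 r^2 times it, then the intrinsics apply), "camera_from_world" (4x4, takes a point from world to camera coordinates); the wrist camera has in their place "hand_eye" (4x4, takes a point from camera to tool coordinates, whose origin is the TCP and whose axes are the flange's). Camera axes: x right, y up, looking along -z (the intrinsics and any distortion apply to the point x, -y, -z); pixel columns grow to the right and rows downward; lengths in mm; the calibration is good to about 2 mm. A picture is of the moment at which its call begins: read the wrist's pose just before it. get_calibration takes no time and is no camera call.
- ctrl.job_done(): hands the job in, once; it reports no verdict.
The state is a dict: "time_s": time; "q": joint angles; "qvel": joint speeds; "tau": joint torques, N m; "eef_pos": TCP position; "ee_rot": TCP orientation; "force": force on the tool from outside, world axes, zero at the start; "wrist_torque": the same for the moment, N m; "finger_gap": finger opening in mm.
Only numpy, scipy, OpenCV 4.12 (cv2) and the standard library are available. Lean on these libraries where they do the work, as an engineer would, in place of code of your own. Each camera call takes 0.05 s, during which the arm holds its last target. There are 200 camera calls.

TASK

Without picking it up, push the loose steel end cap across the top of the grey housing with the fingertips until it drops into the round recess and lies flat and flush. Then push the swivel keeper round with the outside of the fingers until it points straight across the cap, up to its stop. Do not lift the cap, and leave the other things where they are.

Things in the scene. Friction and masses are not known exactly. Their poses are not given: they have to be found in the camera images.
- housing: grey-painted cast bearing housing, a plate 150 (x) x 250 (y) x 30 (z) mm bolted to the table; origin at the centre of its underside, so its flat top face is at z = 30 mm. Low bolted lugs (30 mm wide, under 20 mm high) stick out at both y ends. It does not move.
- recess (a point): centre of the mouth of the round blind recess in the housing's top face, 50 mm in diameter and 10 mm deep with a blackened floor; 25 mm towards +y of the housing's centre, level with the top face.
- cap_center (a point): centre (half-way up) of the loose end cap, a solid steel disc 46 mm in diameter, 10 mm thick, about 130 g. It starts flat on the housing's top face (centre 5 mm above the face), on the -y side of the recess, and is as thick as the recess is deep, so its centre is 5 mm below the face when home.
- keeper_pivot (a point): axis of the swivel keeper at the height of the housing's top face, 43 mm towards the housing's +y from the recess centre. The axis is vertical.
- keeper (a joint): angle of the swivel keeper (rad): 0 = closed, at its stop, arm pointing along the housing's -y straight across the recess; at 1.57 it is open and points along the housing's +x (counterclockwise from above is opening; range 0 to 1.9). It stays where it is left; it takes about 1 N at the arm.
- keeper_tip (a point): end of the keeper's arm on its centre line, half-way up. The arm is a straight steel bar 12 mm wide reaching 50 mm from the pivot, with its underside 3 mm and its top 11 mm above the housing's top face (the round hub at the pivot, 20 mm in diameter, goes up to 18 mm). A 12 mm tail reaches past the pivot, and a 6 mm stop pin, 12 mm high, stands 19 mm from the pivot at its +x, +y side. The arm passes freely over the seated cap.
- bolt: hex bolt standing on its head on the housing's top face near its -x, +y corner, 22 mm across, 43 mm high; origin at the centre of its underside. Leave alone.
- socket_big: steel socket 32 mm in diameter, 38 mm high, standing on the housing's top face near its +x, -y corner; origin at the centre of its underside. Leave alone.
- socket_small: steel socket 24 mm in diameter, 30 mm high, standing on the table on the robot's side of the housing; origin at the centre of its underside. Leave alone.
- bearing: steel bearing ring 62 mm outside, 30 mm inside, 16 mm high, on the table beyond the housing; origin at the centre of its underside. Leave alone.
- can: metal can 86 mm in diameter, 110 mm high, on the table far left; origin at the centre of its underside. Leave alone.
- wrench: wrench lying on the table to the right; origin on its underside. Leave alone.
- tumbler: clear plastic tumbler 70 mm in diameter, 90 mm high, on the table far right; origin at the centre of its underside. Leave alone.
- cap: the end cap itself; origin at the centre of its underside.
There are look-alikes about, which are no part of the job. Leave any green or orange look-alike of the cap alone.

How it is judged:
By the outcome, as a careful person would: the job done as asked, in the order asked, and still so for the second after the job is handed in, with the robot touching nothing.
It also fails if it takes over 45 s, if anything falls off the work surface, if the arm or the gripper's body presses on something with over 40 N, if the wrist force passes 120 N, or if a joint passes its speed limit or range.

## Working session

There is one attempt and no reset: what is moved stays moved. The work goes in short steps, Python scripts to look and compute and a tool call to move; the robot and the scene stay as the last step left them, time stands still between calls to the robot, and variables do not carry over. Pictures are saved under pics/ and viewed, about 8 in all and at most 12, crops included, and the job is handed in when it is done.

Besides the shell and the picture viewer there is one more tool, called after ">>>" as name(argument=value, ...) on one line, values as JSON. arm_command: Moves the arm, as the interface text tells. Its arguments: {"type":"object","properties":{"deltas":{"type":"string"}},"required":["deltas"]}

```bash
ls; mkdir -p pics; cat > h.py <<'E'
import numpy as np, cv2
from cell import ctrl
def cal(n):
    c=ctrl.get_calibration(n); f=240/np.tan(np.radians(c["vfov"])/2); return c,f
def pix2world(n,u,v,z,c=None,T=None):
    c,f=cal(n)
    d=np.array([(u-c["cx"])/f,(v-c["cy"])/f]); s=d.copy()
    for _ in range(30): s=d/(1+c["k1"]*(s@s))
    T=np.linalg.inv(np.array(c["camera_from_world"])) if T is None else T
    ray=T[:3,:3]@np.array([s[0],-s[1],-1]); o=T[:3,3]
    return o+ray*(z-o[2])/ray[2]
def world2pix(n,p,T=None):
    c,f=cal(n)
    M=np.array(c["camera_from_world"]) if T is None else np.linalg.inv(T)
    q=M[:3,:3]@np.array(p,float)+M[:3,3]; s=np.array([q[0],-q[1]])/-q[2]
    s=s*(1+c["k1"]*(s@s)); return s*f+[c["cx"],c["cy"]]
E
python3 - <<'E'
from h import *
s=ctrl.read_state(); print(s)
for n in("top","side"):
    c,f=cal(n); print(n,f,c)
    cv2.imwrite(f"pics/{n}0.png",ctrl.grab_frame(n)[:,:,::-1])
E
```

```text
pics
{'time_s': 0.0, 'q': array([-1.31459119e+00,  3.51203712e-01,  1.65239893e+00,  5.04244733e-07,
        1.13908177e+00, -8.46255948e-02]), 'qvel': array([-1.99680258e-05, -1.36722408e-04,  1.45490088e-04, -1.98801049e-03,
        2.15151113e-03, -1.63612767e-04]), 'tau': array([ 3.87325304e-05, -4.97324002e+01, -2.85253215e+01,  6.98302849e-02,
        2.57003139e-02, -9.16051977e-05]), 'eef_pos': array([ 183.78339032, -518.06799014,  243.12878474]), 'ee_rot': array([-3.14050484e+00, -9.27364324e-05,  3.40830466e-01]), 'force': array([0.12368012, 1.20050335, 0.36532424]), 'wrist_torque': array([-0.00817953,  0.03370731,  0.0249715 ]), 'finger_gap': 93.1361287944437}
top 460.92694310976685 {'vfov': 55.01107469580389, 'cx': 318.7845734804845, 'cy': 247.96786700087128, 'k1': -0.05196222370602675, 'camera_from_world': array([[-1.00959419e-02, -9.99672732e-01, -2.35053427e-02,
        -2.29572329e+01],
       [ 9.82984917e-01, -1.42334442e-02,  1.83133998e-01,
        -5.74219540e+02],
       [-1.83408626e-01, -2.12564872e-02,  9.82806918e-01,
        -8.01281618e+02],
       [ 0.00000000e+00,  0.00000000e+00,  0.00000000e+00,
         1.00000000e+00]])}
side 495.5447271393023 {'vfov': 51.683253912092624, 'cx': 322.03442579419044, 'cy': 240.72494691340074, 'k1': -0.02983471246618653, 'camera_from_world': array([[-9.33337996e-01, -3.58928592e-01,  7.10291553e-03,
         5.20953911e+02],
       [ 2.70338942e-01, -6.89680843e-01,  6.71756795e-01,
        -2.12310660e+02],
       [-2.36213976e-01,  6.28896335e-01,  7.40737712e-01,
        -8.20750701e+02],
       [ 0.00000000e+00,  0.00000000e+00,  0.00000000e+00,
         1.00000000e+00]])}
```

View pics/top0.png

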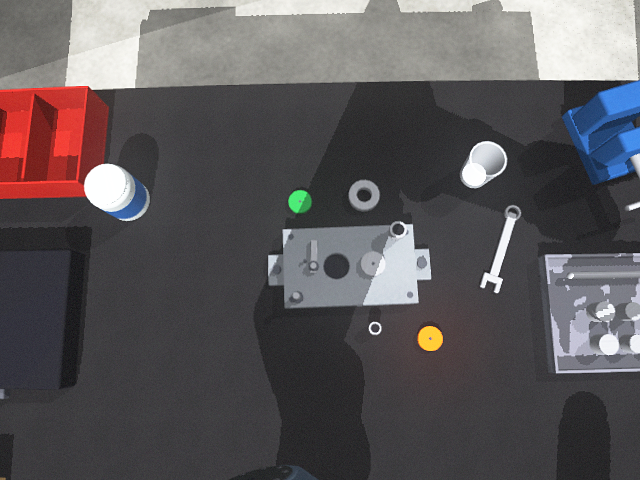

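View pics/side0.png

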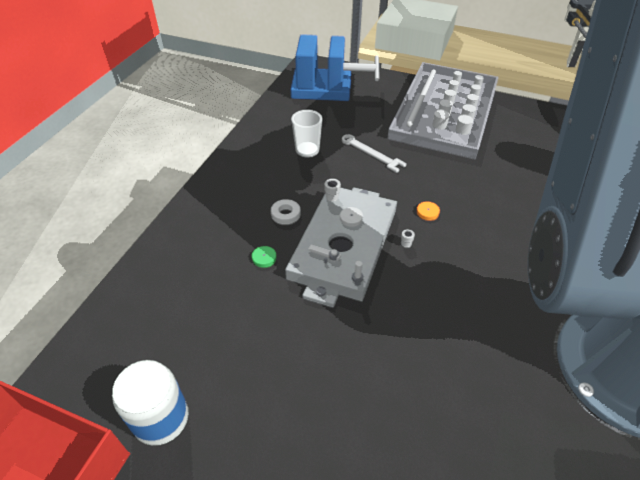

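Top view: housing about (350,265), recess (336,266), cap (373,262), keeper pivot (313,266) with its arm up (+x), bolt (296,297), big socket (398,230), small socket (375,328). The side view agrees. I'll enlarge the housing next.

```bash
python3 - <<'E'
from h import *
im=cv2.imread("pics/top0.png")[210:350,250:450]
cv2.imwrite("pics/top0c.png",cv2.resize(im,None,fx=4,fy=4,interpolation=cv2.INTER_CUBIC))
E
```

```text
(no output)
```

View pics/top0c.png

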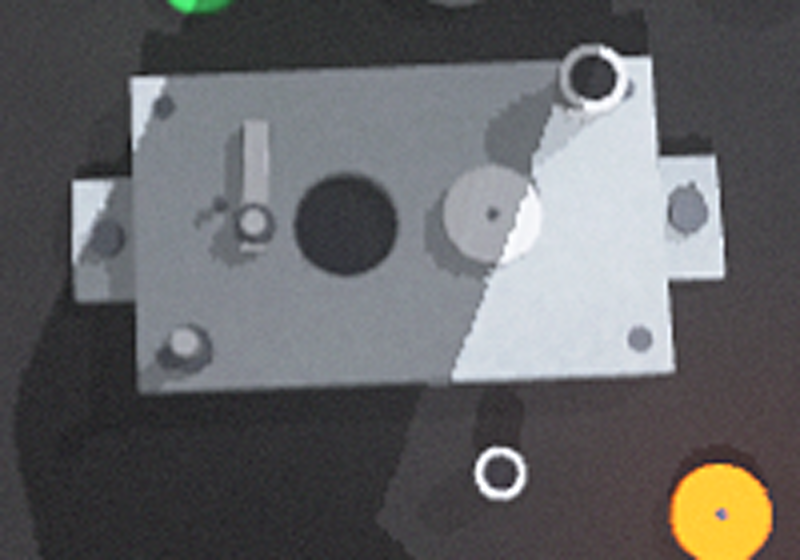

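Crop pixels: recess (346,224), cap top (492,214), hub top (255,222), arm tip (256,121). Plate corners are (131,77), (651,57), (675,372) and (140,392). Big socket (593,78), bolt top (184,342).

```bash
python3 - <<'E'
from h import *
P={"TL":(131,77,30),"TR":(651,57,30),"BR":(675,372,30),"BL":(140,392,30),"recess":(346,224,30),"cap":(492,214,40),"hub":(255,222,48),"tip":(256,121,41),"sbig":(593,78,68),"bolt":(184,342,73),"ssm":(500,473,30)}
W={}
for k,(u,v,z) in P.items():
    W[k]=pix2world("top",250+(u-1.5)/4,210+(v-1.5)/4,z); print(k,W[k].round(1))
a=(W["TL"]+W["BL"])/2-(W["TR"]+W["BR"])/2
print("yaw",np.degrees(np.arctan2(-a[0],a[1])),np.linalg.norm(a), "ctr",sum(W[k] for k in("TL","TR","BR","BL"))/4)
d=W["recess"]-W["cap"];print("cap->recess",np.linalg.norm(d[:2]),np.degrees(np.arctan2(-d[0],d[1])))
c,f=cal("wrist");print(c)
E
```

```text
TL [616.5  40.1  30. ]
TR [ 622.5 -209.4   30. ]
BR [ 472.1 -213.6   30. ]
BL [466.   35.3  30. ]
recess [543.8 -61.9  30. ]
cap [ 546.1 -129.9   40. ]
hub [542.6 -19.6  48. ]
tip [591.8 -20.2  41. ]
sbig [ 604.  -175.3   68. ]
bolt [485.4  11.6  73. ]
ssm [ 426.9 -130.9   30. ]
yaw 1.402105473092161 249.28510257444387 ctr [544.28333145 -86.89187068  30.        ]
cap->recess 68.03440555010631 1.9373734840800698
{'vfov': 67.74494036602408, 'cx': 315.0894535606717, 'cy': 237.52274055665342, 'k1': 0.01128585051228029, 'hand_eye': array([[-1.99720976e-03,  9.67299717e-01,  2.53628210e-01,
         7.11045330e+01],
       [ 9.99997600e-01,  1.70351138e-03,  1.37760262e-03,
         4.06901198e-01],
       [ 9.00496085e-04,  2.53630353e-01, -9.67300798e-01,
        -1.39979170e+02],
       [ 0.00000000e+00,  0.00000000e+00,  0.00000000e+00,
         1.00000000e+00]])}
```

>>> arm_command(deltas="0.051 -0.0228 0.0048 0 0 -0.14 0.677; 0.102 -0.0455 0.0097 0 0 -0.28 0.677; 0.153 -0.0683 0.0145 0 0 -0.42 0.677; 0.204 -0.091 0.0194 0 0 -0.56 0.677; 0.255 -0.1138 0.0242 0 0 -0.70 0.677; 0.306 -0.1365 0.029 0 0 -0.84 0.677; 0.357 -0.1593 0.0339 0 0 -0.98 0.677; 0.408 -0.182 0.0387 0 0 -1.12 0.677; 0.4585 -0.2048 0.0436 0 0 -1.256 0.677; 0.4585 -0.2048 0.0436 0 0 -1.256 0.677")

```text
time_s: 1.35
eef_pos: [548.9, -169.6, 199.1]
ee_rot: [-3.141, -0.001, 1.602]
force: [-0.4, 0.4, -0.4]
finger_gap: 29.8
```

```bash
python3 - <<'E'
from h import *
s=ctrl.read_state(); np.savez("w1.npz",p=s["eef_pos"],r=s["ee_rot"])
print({k:np.round(s[k],3) for k in("time_s","eef_pos","ee_rot","force","finger_gap","q","qvel")})
cv2.imwrite("pics/w1.png",ctrl.grab_frame("wrist")[:,:,::-1])
E
```

```text
{'time_s': np.float64(1.35), 'eef_pos': array([ 548.943, -169.586,  199.141]), 'ee_rot': array([-3.141e+00, -1.000e-03,  1.602e+00]), 'force': array([-0.424,  0.42 , -0.375]), 'finger_gap': np.float64(29.764), 'q': array([-0.381,  0.444,  1.631,  0.   ,  1.068, -0.412]), 'qvel': array([-0.068, -0.027,  0.036, -0.016,  0.001,  0.02 ])}
```

View pics/w1.png

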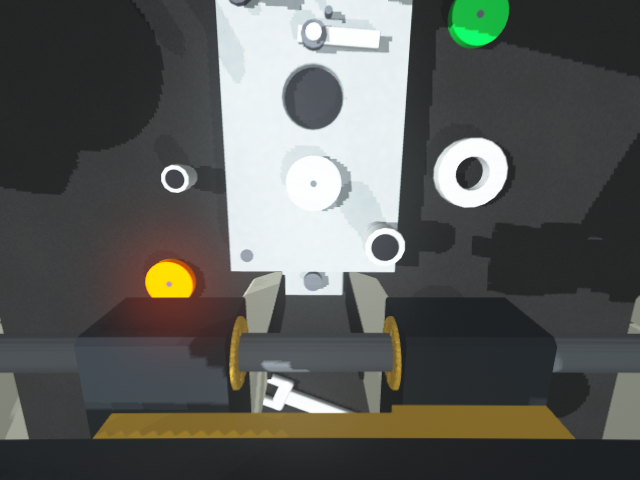

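Wrist view: recess (313,97), cap (313.5,183), hub (313.5,34), arm tip (380,39), big socket (385,246). The fingers are at the bottom of the picture, centred at about x=315.

```bash
cat >> h.py <<'E'
from scipy.spatial.transform import Rotation as Ro
def wristT(p,r):
    T=np.eye(4);T[:3,:3]=Ro.from_euler("xyz",r).as_matrix();T[:3,3]=p
    return T@np.array(ctrl.get_calibration("wrist")["hand_eye"])
E
python3 - <<'E'
from h import *
d=np.load("w1.npz");T=wristT(d["p"],d["r"])
for k,u,v,z in(("recess",313,97,30),("cap",313.5,183,40),("hub",313.5,34,48),("tip",380,39,41),("sbig",385,246,68)):
    print(k,pix2world("wrist",u,v,z,T=T).round(1))
s=ctrl.read_state();print(s["eef_pos"],s["ee_rot"],s["qvel"])
E
```

```text
recess [544.9 -62.8  30. ]
cap [ 547.2 -130.8   40. ]
hub [544.2 -22.   48. ]
tip [594.1 -22.1  41. ]
sbig [ 605.  -175.6   68. ]
[ 547.8238119  -170.9837148   199.32087927] [-3.14041252e+00 -3.81648221e-04  1.59867378e+00] [-0.04776986 -0.02066235  0.01905451 -0.00399318  0.00166067  0.00607033]
```

>>> arm_command(deltas="0 0.0005 0.03 0 0 0 0.677; 0 0.0005 0.065 0 0 0 0.677; 0 0.0005 0.1 0 0 0 0.677; 0 0.0005 0.125 0 0 0 0.677; 0 0.0005 0.138 0 0 0 0.677; 0 0.0005 0.142 0 0 0 0.677; 0 0.0005 0.142 0 0 0 0.677; 0.004 0.0005 0.142 0 0 0 0.677; 0.008 0.0005 0.142 0 0 0 0.677; 0.012 0.0005 0.142 0 0 0 0.677")

```text
time_s: 2.65
eef_pos: [547.8, -159.7, 58.3]
ee_rot: [3.141, 0.0, 1.597]
force: [0.9, -0.5, 0.5]
finger_gap: 29.9
```

>>> arm_command(deltas="0.004 0 0 0 0 0 0.677; 0.01 0 0 0 0 0 0.677; 0.016 0 0 0 0 0 0.677; 0.022 -0.0002 0 0 0 0 0.677; 0.028 -0.0003 0 0 0 0 0.677; 0.034 -0.0004 0 0 0 0 0.677; 0.04 -0.0005 0 0 0 0 0.677; 0.046 -0.0006 0 0 0 0 0.677; 0.052 -0.0007 0 0 0 0 0.677; 0.056 -0.0008 0 0 0 0 0.677")

```text
time_s: 3.9
eef_pos: [545.5, -103.7, 58.0]
ee_rot: [-3.142, -0.0, 1.597]
force: [0.2, -0.7, 1.1]
finger_gap: 29.9
```

```bash
python3 - <<'E'
from h import *
s=ctrl.read_state(); np.savez("w2.npz",p=s["eef_pos"],r=s["ee_rot"])
print(s["eef_pos"],s["force"])
cv2.imwrite("pics/w2.png",ctrl.grab_frame("wrist")[:,:,::-1])
E
```

```text
[ 545.4660702  -103.71230767   58.02926862] [ 0.21415285 -0.66935468  1.14436414]
```

View pics/w2.png

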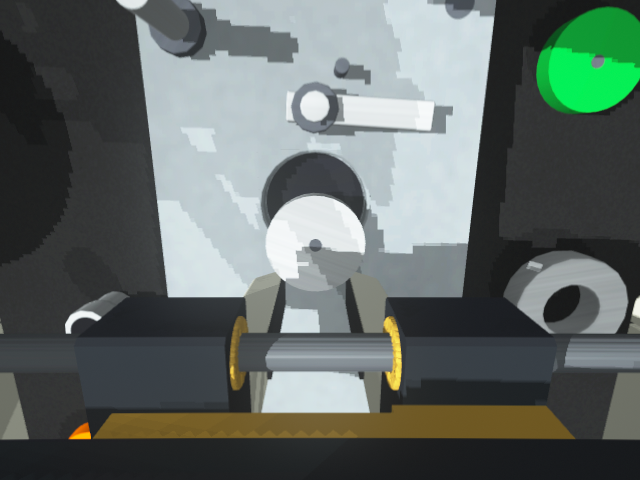

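The cap sits between the fingertips at (315.5,244), in line with the recess whose left and right edges are at 262 and 368. About 16.5 mm remains.

>>> arm_command(deltas="0.002 0 0 0 0 0 0.677; 0.004 0 0 0 0 0 0.677; 0.006 0 0 0 0 0 0.677; 0.008 0 0 0 0 0 0.677; 0.01 0 0 0 0 0 0.677; 0.012 0 0 0 0 0 0.677; 0.014 0 0 0 0 0 0.677; 0.016 0 0 0 0 0 0.677; 0.017 0 0 0 0 0 0.677; 0.018 0 0 0 0 0 0.677")

```text
time_s: 5.2
eef_pos: [545.0, -86.0, 58.0]
ee_rot: [3.142, -0.0, 1.597]
force: [0.0, 0.5, 0.8]
finger_gap: 30.1
```

```bash
python3 - <<'E'
from h import *
s=ctrl.read_state(); np.savez("w3.npz",p=s["eef_pos"],r=s["ee_rot"])
print(s["eef_pos"],s["force"])
w=ctrl.grab_frame("wrist")[100:360,170:470,::-1]; t=ctrl.grab_frame("side")[180:310,270:420,::-1]
a=cv2.resize(w,(600,520)); cv2.imwrite("pics/w3.png",cv2.resize(np.vstack([cv2.resize(w,(450,390)),cv2.resize(t,(450,390))])[:],(346,600)))
cv2.imwrite("pics/w3.png",np.hstack([cv2.resize(w,(400,347)),cv2.resize(t,(400,347),interpolation=cv2.INTER_CUBIC)]))
E
```

```text
[545.00316723 -86.03058735  58.04202921] [0.00195591 0.50524199 0.79595329]
```

View pics/w3.png

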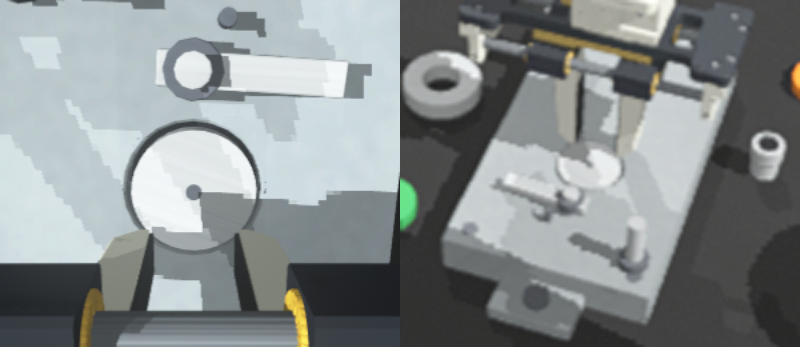

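The cap has dropped in, with an even dark gap around it and no side wall visible. Next I refine the pivot and lay out the keeper path.

```bash
python3 - <<'E'
from h import *
d=np.load("w3.npz");T=wristT(d["p"],d["r"]);R=Ro.from_euler("xyz",d["r"]).as_matrix()
f=lambda u,v:(170+u*.75,100+v*.75)
for k,u,v,z in(("hub",193,70,48),("tip",347,80,41),("pin",228,18,42),("cap",193,192,30),("capL",131,192,30),("capR",257,192,30)):
    p=pix2world("wrist",*f(u,v),z,T=T); print(k,p.round(1),"tool",(R.T@(p-d["p"])).round(1))
E
```

```text
hub [544.2 -19.4  48. ] tool [66.7  0.9 10. ]
tip [593.8 -21.5  41. ] tool [63.3 50.4 17. ]
pin [554.6  -3.6  42. ] tool [82.2 11.8 16. ]
cap [545.2 -63.2  30. ] tool [22.8  0.8 28. ]
capL [522.5 -63.7  30. ] tool [ 22.9 -21.9  28. ]
capR [568.6 -62.6  30. ] tool [22.8 24.2 28. ]
```

>>> arm_command(deltas="-0.003 0 0 0 0 0 0.677; -0.006 0 0 0 0 0 0.677; -0.006 0 -0.025 0 0 0 0.677; -0.006 0 -0.055 0 0 0 1; 0.025 0.025 -0.055 0 0 0 1; 0.065 0.05 -0.055 0 0 0 1; 0.0863 0.056 -0.055 0 0 0 1; 0.0863 0.056 -0.03 0 0 0 1; 0.0863 0.056 -0.01 0 0 0 1; 0.0863 0.056 -0.0015 0 0 0 1")

```text
time_s: 6.55
eef_pos: [597.9, 1.2, 58.1]
ee_rot: [-3.139, -0.0, 1.596]
force: [-0.9, 1.5, 0.9]
finger_gap: 0.7
```

```bash
python3 - <<'E'
from h import *
s=ctrl.read_state()
print(s["eef_pos"],s["force"],s["finger_gap"])
w=ctrl.grab_frame("wrist")[:,:,::-1]; t=ctrl.grab_frame("top")[210:320,265:425,::-1]
cv2.imwrite("pics/w4.png",np.hstack([w[120:420,120:520],cv2.resize(t,(400,300),interpolation=cv2.INTER_CUBIC)]))
E
```

```text
[597.85459741   1.15566884  58.13179442] [-0.94776049  1.5186701   0.94220672] 0.6525022728272655
```

View pics/w4.png

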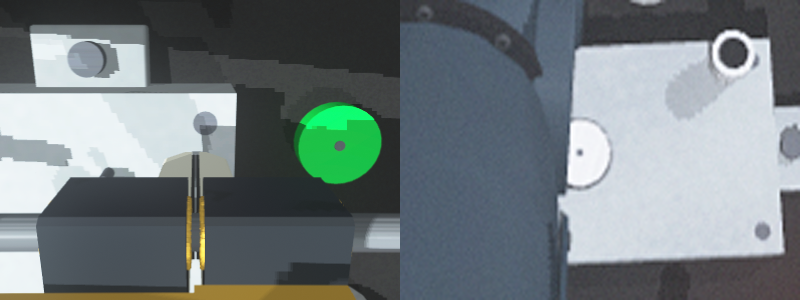

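The fingers are closed on the far side of the keeper arm, and the cap still looks flush in the top view. Now I sweep the arc.

>>> arm_command(deltas="-0.0065 0 0 0 0 0 1; -0.0132 0.0005 0 0 0 0 1; -0.0199 -0.0002 0 0 0 0 1; -0.0263 -0.0021 0 0 0 0 1; -0.0323 -0.005 0 0 0 0 1; -0.0377 -0.009 0 0 0 0 1; -0.0424 -0.0138 0 0 0 0 1; -0.0461 -0.0194 0 0 0 0 1; -0.0489 -0.0255 0 0 0 0 1; -0.0497 -0.0287 0 0 0 0 1")

```text
time_s: 7.9
eef_pos: [570.9, -49.0, 59.6]
ee_rot: [-3.141, 0.0, 1.597]
force: [2.7, -0.4, 1.5]
finger_gap: 0.7
```

```bash
python3 - <<'E'
from h import *
s=ctrl.read_state()
print(s["eef_pos"],s["force"],s["finger_gap"])
w=ctrl.grab_frame("wrist")[:,:,::-1]; t=ctrl.grab_frame("side")[180:310,270:420,::-1]
cv2.imwrite("pics/w5.png",np.hstack([w[80:380,120:520],cv2.resize(t,(346,300),interpolation=cv2.INTER_CUBIC)]))
E
```

```text
[570.90840788 -49.03989049  59.58850635] [ 2.71523184 -0.42996922  1.5236601 ] 0.6509501919924111
```

View pics/w5.png

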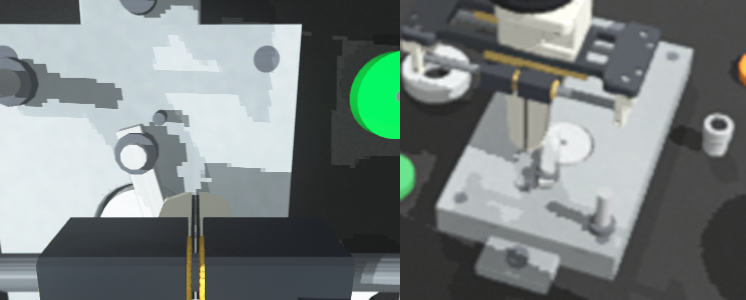

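The keeper is following the fingers and is nearly closed; the arm shows at about (137,152) to (165,215). I'll finish slowly against the stop and watch the force.

>>> arm_command(deltas="-0.0004 -0.0008 0 0 0 0 1; -0.0008 -0.0015 0 0 0 0 1; -0.0008 -0.002 0 0 0 0 1; -0.0008 -0.0025 0 0 0 0 1; -0.0008 -0.003 0 0 0 0 1; -0.0008 -0.0035 0 0 0 0 1; -0.0008 -0.004 0 0 0 0 1; -0.0008 -0.0045 0 0 0 0 1; -0.0008 -0.005 0 0 0 0 1; -0.0008 -0.005 0 0 0 0 1")

```text
time_s: 9.25
eef_pos: [566.3, -49.8, 59.5]
ee_rot: [-3.142, 0.0, 1.597]
force: [1.4, -0.2, 0.9]
finger_gap: 0.3
```

>>> arm_command(deltas="0 -0.0005 0 0 0 0 1; 0 -0.001 0 0 0 0 1; 0 -0.0015 0 0 0 0 1; 0 -0.002 0 0 0 0 1; 0 -0.0025 0 0 0 0 1; 0 -0.003 0 0 0 0 1; 0 -0.0035 0 0 0 0 1; 0 -0.004 0 0 0 0 1; 0 -0.004 0 0 0 0 1; 0 -0.004 0 0 0 0 1")

```text
time_s: 10.5
eef_pos: [562.3, -49.8, 59.5]
ee_rot: [-3.141, -0.0, 1.597]
force: [0.7, -0.4, 1.3]
finger_gap: 0.7
```

```bash
python3 - <<'E'
from h import *
s=ctrl.read_state()
print(s["eef_pos"],s["force"],s["finger_gap"])
w=ctrl.grab_frame("wrist")[:,:,::-1]; t=ctrl.grab_frame("side")[180:310,270:420,::-1]
cv2.imwrite("pics/w6.png",np.hstack([w[80:380,120:520],cv2.resize(t,(346,300),interpolation=cv2.INTER_CUBIC)]))
E
```

```text
[562.29934495 -49.83010405  59.51035434] [ 0.67735404 -0.40195974  1.29470026] 0.714745658381415
```

View pics/w6.png

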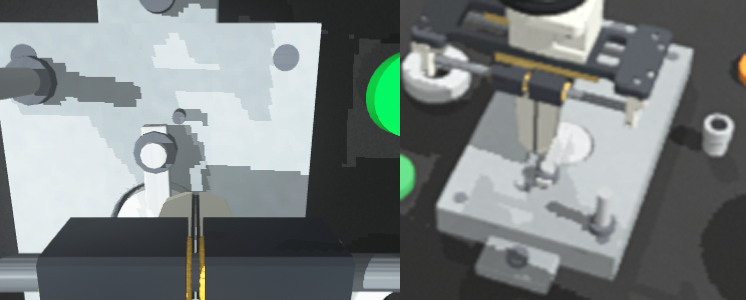

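The arm is almost straight, but no stop force has shown yet, so I push on slowly.

>>> arm_command(deltas="0 -0.0003 0 0 0 0 1; 0 -0.0006 0 0 0 0 1; 0 -0.0009 0 0 0 0 1; 0 -0.0012 0 0 0 0 1; 0 -0.0015 0 0 0 0 1; 0 -0.0018 0 0 0 0 1; 0 -0.0021 0 0 0 0 1; 0 -0.0024 0 0 0 0 1; 0 -0.0025 0 0 0 0 1; 0 -0.0025 0 0 0 0 1")

```text
time_s: 11.85
eef_pos: [560.7, -49.9, 59.9]
ee_rot: [3.14, 0.0, 1.597]
force: [5.4, 1.0, 2.3]
finger_gap: 0.6
```

>>> arm_command(deltas="0 -0.0002 0 0 0 0 1; 0 -0.0004 0 0 0 0 1; 0 -0.0006 0 0 0 0 1; 0 -0.0008 0 0 0 0 1; 0 -0.001 0 0 0 0 1; 0 -0.001 0 0 0 0 1; 0 -0.001 0 0 0 0 1; 0 -0.001 0 0 0 0 1; 0 -0.001 0 0 0 0 1; 0 -0.001 0 0 0 0 1")

```text
time_s: 13.1
eef_pos: [560.2, -50.0, 60.1]
ee_rot: [3.138, 0.0, 1.597]
force: [8.8, 0.1, 1.1]
finger_gap: 0.4
```

The force rose from 5.4 to 8.8 N with hardly any travel, so the keeper is at its stop. Back off, lift and look.

>>> arm_command(deltas="0 0.004 0 0 0 0 1; 0 0.01 0 0 0 0 1; 0 0.015 0 0 0 0 1; 0 0.015 -0.03 0 0 0 1; 0 0.015 -0.07 0 0 0 1; -0.03 0.01 -0.11 0 0 0 1; -0.07 0 -0.13 0 0 0 1; -0.11 -0.015 -0.13 0 0 0 1; -0.11 -0.015 -0.13 0 0 0 1; -0.11 -0.015 -0.13 0 0 0 1")

```text
time_s: 14.35
eef_pos: [546.7, -159.9, 189.2]
ee_rot: [-3.141, -0.001, 1.597]
force: [-0.4, 0.2, -0.4]
finger_gap: 0.6
```

```bash
python3 - <<'E'
from h import *
s=ctrl.read_state(); np.savez("w7.npz",p=s["eef_pos"],r=s["ee_rot"])
print(s["time_s"],s["eef_pos"],s["force"])
w=ctrl.grab_frame("wrist")[:,:,::-1]; t=ctrl.grab_frame("side")[180:310,270:420,::-1]
cv2.imwrite("pics/w7.png",np.hstack([cv2.resize(w[0:250,210:460],(500,500),interpolation=cv2.INTER_CUBIC),cv2.resize(t[:,:78],(300,500),interpolation=cv2.INTER_CUBIC)]))
E
```

```text
14.35 [ 546.74765159 -159.87302738  189.24970316] [-0.41232191  0.23678954 -0.41586902]
```

View pics/w7.png

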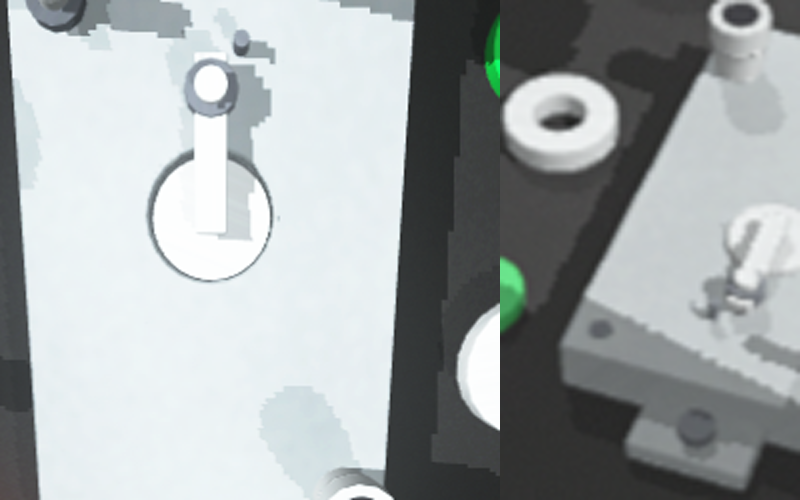

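The arm lies across the cap: hub (210,82), tip (211,233). The cap edges are at about x=151 and 271, with an even gap to the recess rim. I'll turn that into an angle and check the other objects have not moved.

```bash
python3 - <<'E'
from h import *
d=np.load("w7.npz");T=wristT(d["p"],d["r"]);W={}
for k,u,v,z in(("hub",210,83,48),("tip",211,233,41),("capL",151,218,30),("capR",271.5,218,30)):
    W[k]=pix2world("wrist",210+u/2,v/2,z,T=T); print(k,W[k].round(1))
a=W["tip"]-W["hub"]; print("arm vs -y deg",np.degrees(np.arctan2(a[0],-a[1])),"housing -1.4 ->0; len",np.linalg.norm(a[:2]))
a=W["capR"]-W["capL"];print("cap dia",np.linalg.norm(a))
t=ctrl.grab_frame("top");t0=cv2.imread("pics/top0.png")[:,:,::-1]
cv2.imwrite("pics/top9.png",np.vstack([t0[160:350,260:450],t[160:350,260:450]])[:,:,::-1])
print(ctrl.read_state()["force"])
E
python3 -c "
import cv2,numpy as np
a=cv2.imread('pics/top9.png');cv2.imwrite('pics/top9.png',cv2.resize(np.hstack([a[:190],a[190:]]),(800,400),interpolation=cv2.INTER_CUBIC))"
```

```text
hub [544.2 -19.6  48. ]
tip [545.7 -69.5  41. ]
capL [521.9 -63.6  30. ]
capR [569.4 -62.5  30. ]
arm vs -y deg 1.7857052081726443 housing -1.4 ->0; len 49.85101820805044
cap dia 47.58420608519303
[ 0.55499513  1.14760815 -0.09146363]
```

View pics/top9.png

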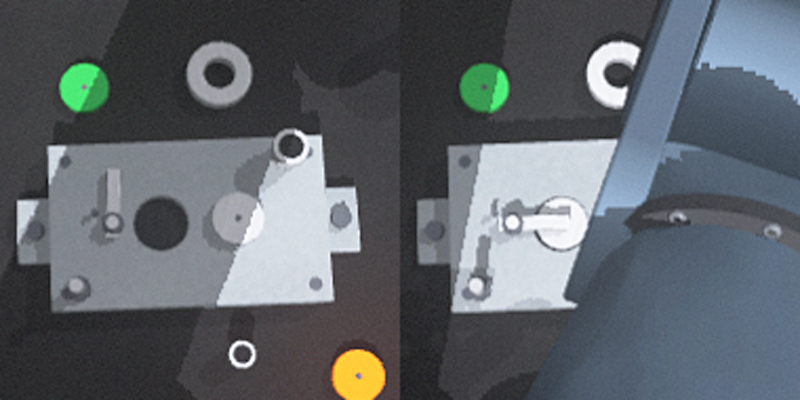

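```bash
python3 -c "
from cell import ctrl
print(ctrl.job_done(), ctrl.read_state()['time_s'])"
```

```text
the job is handed in; nothing more can be done
the job is handed in; nothing more can be done
```

I pushed the cap about 68 mm across the housing with two fingertips until it dropped into the recess, without lifting it. Then I swept the keeper round with the outside of the closed fingers to its stop. I handed the job in at about 14.5 s, with the gripper raised clear.

- **Keeper:** the arm measured about 0.4° from straight across, within measuring error. At the stop the force rose from 5.4 to 8.8 N with almost no travel.
- **Cap:** it looks flat and flush, with an even gap to the rim and no side wall showing, and the keeper passed over it freely. Its width, read as if level with the top face, was 46.1 mm right after the drop. The last picture gave 47.6 mm, which I put down to blurred, overexposed edges; I did not check this further.
- **Other things:** the bolt and the green disc look unmoved in the last top view, and the bearing too in the part that shows. The arm hid the big and small sockets and the orange disc there. The wrench, can and tumbler were outside the compared crop. The fingers were planned to pass about 8 mm from the big socket, and no unexpected contact force showed in the readings between moves.

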